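# Lay up the slide-making kit tray

## Task

Lay up the microscopy kit tray for the next student: put the large and the small dropper bottle, the slide mailer and the small Petri dish each into the insert cut for it, every one sitting fully down on the floor of its own well. Keep the bottles upright and set everything down gently instead of dropping it. The screw-cap stock bottle and the large Petri dish do not belong in the kit: leave them standing where they are on the bench.

Things in the scene. Friction and masses are not known exactly. Their poses are not given: they have to be found in the camera images.
- large_dropper_bottle: Large amber glass dropper bottle with a white paper band, ribbed black collar and black rubber teat. Round; body 42 mm across and straight up to 62 mm, shoulder to 72 mm, collar 25 mm across from 72 to 85 mm, teat 15 mm across up to 108 mm. About 130 g. Origin: centre of its underside; z up when it stands.
- small_dropper_bottle: Small amber glass dropper bottle, same make: body 25 mm across and straight up to 42 mm, shoulder to 49 mm, collar 18 mm across from 49 to 60 mm, teat 12 mm across up to 80 mm. About 40 g. Origin: centre of its underside; z up when it stands.
- slide_mailer: White plastic slide mailer, a flat closed box 84 mm long (x) x 32 mm wide (y) x 20 mm high (z), lying flat, with a paper label on top and a small latch tab that projects 2 mm at its -x end. About 40 g. Origin: centre of its underside; z up when it stands.
- small_petri_dish: Small clear closed Petri dish with one green leaf in it: round, 60 mm across, 18 mm high, does not come apart. About 30 g. Origin: centre of its underside; z up when it stands.
- stock_bottle: Stock bottle, does not belong in the tray: the same amber glass body as the large dropper bottle (42 mm across, straight up to 62 mm, shoulder to 72 mm) but with a flat black screw cap 30 mm across up to 88 mm and no teat. Origin: centre of its underside; z up when it stands.
- large_petri_dish: Large clear Petri dish with two green leaves in it, does not belong in the tray: round, 90 mm across, 18 mm high. Origin: centre of its underside; z up when it stands.
- insert_large_well: Insert with the large round well, 58 mm across, 14 mm deep (floor 6 mm above the origin), for the large dropper bottle. Fixed square dark grey plastic block, 110 x 110 x 20 mm, the hollow, with a lighter floor, at its centre. Origin: centre of its underside, 5 mm above the bench. The four inserts lie 2 x 2 in changing order, centres 111 mm apart, all turned alike, in the white tray.
- insert_small_well: Insert with the small round well, 41 mm across, 12 mm deep (floor 8 mm above the origin), for the small dropper bottle. Fixed square dark grey plastic block, 110 x 110 x 20 mm, the hollow, with a lighter floor, at its centre. Origin: centre of its underside, 5 mm above the bench.
- insert_slot: Insert with the rectangular slot, 100 mm long (its x) x 48 mm wide (y), 8 mm deep (floor 12 mm above the origin), for the slide mailer lying flat, either way round. Fixed square dark grey plastic block, 110 x 110 x 20 mm, the hollow, with a lighter floor, at its centre. Origin: centre of its underside, 5 mm above the bench.
- insert_dish_recess: Insert with the wide round recess, 76 mm across, 6 mm deep (floor 14 mm above the origin), for the small Petri dish. Fixed square dark grey plastic block, 110 x 110 x 20 mm, the hollow, with a lighter floor, at its centre. Origin: centre of its underside, 5 mm above the bench. The tray, fixed, is 232 x 232 mm outside, its rim 23 mm high.

How it is judged:
At the end, for the whole second after the job is handed in: Each of the four kit things sits in its own insert: its centre within 12 mm of the insert's centre, its underside within 3 mm of the well's floor, upright or flat within 0.1 rad, and at rest; the stock bottle and the large Petri dish stand upright within 15 mm of where they began (horizontal distance between large_dropper_bottle and insert_large_well below 0.012 m and z of large_dropper_bottle in the frame of insert_large_well between 0.003 and 0.009 m and angle between each of large_dropper_bottle, small_dropper_bottle, slide_mailer, small_petri_dish, stock_bottle, large_petri_dish's own z axis and vertical below 0.1 rad and linear speed of each of large_dropper_bottle, small_dropper_bottle, slide_mailer, small_petri_dish, stock_bottle, large_petri_dish below 0.02 m/s and angular speed of each of large_dropper_bottle, small_dropper_bottle, slide_mailer, small_petri_dish below 0.2 rad/s and horizontal distance between small_dropper_bottle and insert_small_well below 0.012 m and z of small_dropper_bottle in the frame of insert_small_well between 0.005 and 0.011 m and horizontal distance between slide_mailer and insert_slot below 0.012 m and z of slide_mailer in the frame of insert_slot between 0.009 and 0.015 m and horizontal distance between small_petri_dish and insert_dish_recess below 0.012 m and z of small_petri_dish in the frame of insert_dish_recess between 0.011 and 0.017 m and distance of each of stock_bottle, large_petri_dish from where it was at the start of the episode below 0.015 m); the robot touches nothing.
It fails at once if a bottle is tipped by more than 0.7 rad (angle between any of large_dropper_bottle, small_dropper_bottle, stock_bottle's own z axis and vertical above 0.7 rad).
It fails at once if a thing is dropped into its insert (faster than 0.6 m/s as it arrives in the well) ((horizontal distance between large_dropper_bottle and insert_large_well below 0.03 m and z of large_dropper_bottle in the frame of insert_large_well below 0.03 m and linear speed of large_dropper_bottle above 0.6 m/s) or (horizontal distance between small_dropper_bottle and insert_small_well below 0.03 m and z of small_dropper_bottle in the frame of insert_small_well below 0.03 m and linear speed of small_dropper_bottle above 0.6 m/s) or (horizontal distance between slide_mailer and insert_slot below 0.03 m and z of slide_mailer in the frame of insert_slot below 0.03 m and linear speed of slide_mailer above 0.6 m/s) or (horizontal distance between small_petri_dish and insert_dish_recess below 0.03 m and z of small_petri_dish in the frame of insert_dish_recess below 0.03 m and linear speed of small_petri_dish above 0.6 m/s)).
It fails at once if the stock bottle or the large Petri dish is moved by more than 25 mm (distance of any of stock_bottle, large_petri_dish from where it was at the start of the episode above 0.025 m).
It also fails if it takes over 104 s, if anything falls off the work surface, if the arm or the gripper's body presses on something with over 40 N, if the wrist force passes 120 N, or if a joint passes its speed limit or range.

## Robot

A 7-joint arm with a two-finger parallel gripper is mounted at the origin on the work surface. World frame = base frame: x ahead of the robot, y to its left, z up, the work surface at z = 0. Lengths are in m, angles in rad, forces in N, time in s.
With the tool pointing down it reaches from about 0.4 to 0.875 m from the base axis. Payload 6.5 kg.
Tool frame: the origin (TCP) lies on the mounting face of the last link; the fingertips stand 166 mm ahead of it and the grasp point (between the pads) lies 147 mm ahead of it (env.pinch_z is the distance from the TCP to the grasp point, in m); z points along the fingers, y is the line along which they close (so a half turn about z gives the same grasp; the last joint's range is limited). The gripper opens to 88 mm and grips with 3 to 60 N. Pads are 18 mm wide; open, the fingers measure 123 mm over their backs; the gripper's body (75 mm by 187 mm) begins 45 mm behind the grasp point.
Start: joints at [-1.194, 0.536, -0.004, 1.538, 0.003, 1.067, -0.071], TCP at [0.278, 0.587, 0.405] pointing down, gripper open.
Joint ranges: [-2.7, 2.7], [-0.37, 2.16], [-1.27, 1.26], [0.24, 2.4], [-1.31, 4.45], [0.19, 1.91], [-2.76, 2.76]. Speed limits (rad/s): [2.39, 2.39, 3.14, 3.14, 3.14, 3.14, 3.14].

## Interface

Orientations are given as a unit quaternion [x, y, z, w].
In Python, from plant import monitor, imaging, job, env gives the robot as it stands. The module is installed in compiled form; this text tells all that it offers.
- The arm moves only by the tool send_rows, never from a script. Its argument "targets" is a list of rows, each a list of 4 numbers: the shift along the tool's x, y, z in mm, then the turn about the tool's z in rad. A call has 1 to 20 rows; each row is the pose to reach, as a shift and turn from the pose commanded when the call began, along the tool's axes at that moment; what a row does not reach only later rows make up. A row lasts 1/10 s, in which the tool goes at most 50 mm and 8.59 degrees, less where a joint would pass 70% of its speed; a pose out of reach is approached as far as the arm can. A call with a gripper value outside its range is refused whole. "hand" is the finger opening in mm, from 0 to 88.1, set as the call begins (left out, the last holds). The fingers move at their own pace and stop on an object; "grip_force" is the grip in N (left out, the last holds). Time passes only in rows, so rows that repeat a pose let the fingers close. It gives the time, the measured TCP pose, the force, the opening and the grip force at its end, in the units of the state.
- monitor.observe(): the state, without advancing time (a new reading comes with each control period).
- imaging.camera(name): name is "side" or "top" or "wrist"; returns (picture, depth): 400x640x3 uint8, red, green, blue; 400x640 float32, m along the optical axis (not along the pixel's ray), 0 where there is no reading.
- imaging.camera_model(name): a dict with "intrinsics" (3x3 intrinsics, pixels), "camera_from_world" (4x4, takes a point from world to camera coordinates). Camera axes: x right, y up, looking along -z (the intrinsics and any distortion apply to the point x, -y, -z); pixel columns grow to the right and rows downward; lengths in m; the calibration is good to about 2 mm. A picture is of the moment at which its call begins: read the wrist's pose just before it. camera_model takes no time and is no camera call; for the wrist camera it gives the pose at the moment of the call.
- job.job_done(): hands the job in; it is judged then, once.
The state is a dict: "time": time; "q": joint angles; "qvel": joint speeds; "tau": joint torques, N m; "position": TCP position; "tool_rot": TCP orientation; "force": force on the tool from outside, world axes, zero at the start; "torque": the same for the moment, N m; "width": finger opening in m; "grasp_force": force on a finger pad.
Only numpy, scipy, OpenCV 4.12 (cv2) and the standard library are available. Lean on these libraries where they do the work, as an engineer would, in place of code of your own. Each camera call takes 0.05 s, during which the arm holds its last target. There are 200 camera calls.

## Working session

There is one attempt and no reset: what is moved stays moved. The work goes in short steps, Python scripts to look and compute and a tool call to move; the robot and the scene stay as the last step left them, time stands still between calls to the robot, and variables do not carry over. Pictures are saved under pics/ and viewed, at most 14 in all, crops included, and the job is handed in when it is done.

Besides the shell and the picture viewer there is one more tool, called after "Call:" as a command line: name --pt "numbers of a row" for each row, then --argument value for the rest. send_rows: Moves the arm, as the interface text tells. Its arguments: {"type":"object","properties":{"targets":{"type":"array","items":{"type":"array","items":{"type":"number"}}},"hand":{"type":"number"},"grip_force":{"type":"number"}},"required":["targets"]}

```bash
mkdir -p pics; cat > h.py <<'E'
import numpy as np, cv2
from plant import monitor, imaging, job, env
def cam(n):
    p,d=imaging.camera(n); m=imaging.camera_model(n); return p,d,m
def save(n,p): cv2.imwrite('pics/'+n,p[:,:,::-1])
def w(m,d,u,v):
    K=np.array(m['intrinsics']);z=d[v,u]
    c=np.array([(u-K[0,2])*z/K[0,0],-(v-K[1,2])*z/K[1,1],-z,1]); return (np.linalg.inv(m['camera_from_world'])@c)[:3]
def wz(m,u,v,Z):
    K=np.array(m['intrinsics']);T=np.linalg.inv(m['camera_from_world'])
    r=T[:3,:3]@np.array([(u-K[0,2])/K[0,0],-(v-K[1,2])/K[1,1],-1]);o=T[:3,3]
    return o+r*(Z-o[2])/r[2]
def cloud(m,d):
    K=np.array(m['intrinsics']);v,u=np.mgrid[:d.shape[0],:d.shape[1]]
    c=np.stack([(u-K[0,2])*d/K[0,0],-(v-K[1,2])*d/K[1,1],-d,np.ones_like(d)],-1)
    return (c@np.linalg.inv(m['camera_from_world']).T)[...,:3]
E
python3 - <<'E'
from h import *
s=monitor.observe();print({k:np.round(v,3) for k,v in s.items()},env.pinch_z)
p,d,m=cam('top');save('top1.png',p);np.savez('top1.npz',p=p,d=d,T=m['camera_from_world'],K=m['intrinsics'])
print(m)
p,d,m=cam('side');save('side1.png',p)
E
```

```text
{'time': np.float64(0.0), 'q': array([-1.194,  0.537, -0.004,  1.539,  0.003,  1.067, -0.071]), 'qvel': array([ 0.001, -0.   , -0.001, -0.   ,  0.   ,  0.   ,  0.   ]), 'tau': array([-0.0000e+00, -5.7098e+01,  9.9100e-01, -2.5160e+01, -5.6000e-02,
        1.8000e-02,  0.0000e+00]), 'position': array([0.278, 0.587, 0.404]), 'tool_rot': array([ 0.22 ,  0.976, -0.001, -0.   ]), 'force': array([1.028, 0.122, 0.626]), 'torque': array([-0.014,  0.021,  0.008]), 'grasp_force': np.float64(0.0), 'width': np.float64(0.088)} 0.1473
{'intrinsics': array([[495.50159459,   0.        , 325.13763442],
       [  0.        , 495.50159459, 197.71947945],
       [  0.        ,   0.        ,   1.        ]]), 'camera_from_world': array([[ 0.02753076, -0.99960911, -0.00486599, -0.01651517],
       [ 0.99567062,  0.0269893 ,  0.08894711, -0.52665331],
       [-0.08878101, -0.00729371,  0.99602446, -1.40478277],
       [ 0.        ,  0.        ,  0.        ,  1.        ]])}
```

View pics/top1.png

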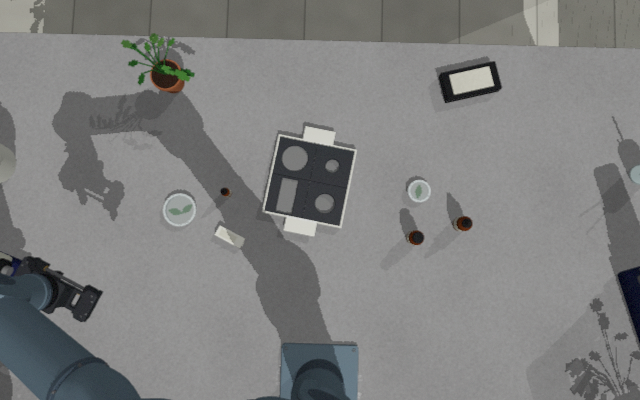

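View pics/side1.png

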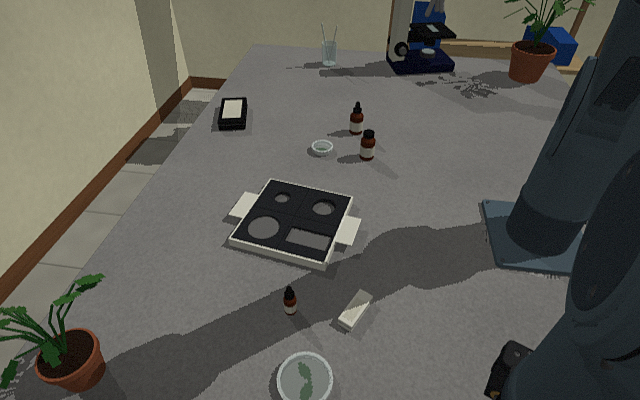

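Top view: tray centre is around (311,181). The dish recess is at (295,158), the small well at (332,166), the slot at (287,195) and the large well at (324,203). The small dropper is at (225,191), the mailer at (228,236) and the large Petri dish at (180,209). The small Petri dish is at (419,190). By the side view the stock bottle is nearer the robot at (416,237), and the large dropper is at (464,223).

```bash
python3 - <<'E'
from h import *
f=np.load('top1.npz');p,d=f['p'],f['d'];m=dict(intrinsics=f['K'],camera_from_world=f['T'])
C=cloud(m,d)
print('bench',[np.round(w(m,d,u,v),4) for u,v in [(380,150),(250,320),(480,300),(230,150)]])
for n,(u,v,r) in dict(ld=(464,223,16),stock=(416,237,16),sd=(225,191,10),mailer=(228,236,22),spd=(419,190,16),lpd=(180,209,22)).items():
    c=C[v-r:v+r,u-r:u+r].reshape(-1,3);k=c[:,2]>.010;q=c[k]
    print(n,k.sum(),'mean',q.mean(0).round(4),'mid',((q.min(0)+q.max(0))/2).round(4),'ext',np.ptp(q,0).round(3),'zmax',q[:,2].max().round(3))
    if n in('ld','sd','stock'):
        t=q[q[:,2]>q[:,2].max()-.01]; print('  top',t.mean(0).round(4),len(t))
    if n=='mailer':
        t=q[q[:,2]>.015];print(cv2.minAreaRect((t[:,:2]*1000).astype(np.float32)),t.mean(0))
g=p.mean(-1)
for n,(u,v,r) in dict(dish=(295,158,18),small=(332,166,12),slot=(287,195,22),large=(324,203,16)).items():
    s=g[v-r:v+r,u-r:u+r];z=C[v-r:v+r,u-r:u+r,2]
    print(n,np.percentile(s,[5,30,50,70,95]).round(),np.percentile(z,[5,30,50,70,95]).round(4))
c=cv2.resize(p[115:245,160:490],None,fx=2.4,fy=2.4,interpolation=cv2.INTER_CUBIC);save('crop1.png',c)
c=cv2.resize(p[120:240,255:365],None,fx=5,fy=5,interpolation=cv2.INTER_CUBIC);save('crop2.png',c)
E
```

```text
bench [array([ 0.6742, -0.1597,  0.0033]), array([0.1719, 0.203 , 0.0052]), array([ 0.2463, -0.4545,  0.0007]), array([6.629e-01, 2.831e-01, 6.000e-04])]
ld 247 mean [ 0.4612 -0.3774  0.1005] mid [ 0.4421 -0.2132  0.7283] ext [0.084 0.401 1.435] zmax 1.446
  top [ 0.4001 -0.0125  1.446 ] 6
stock 224 mean [ 0.4194 -0.2467  0.1133] mid [ 0.4206 -0.1464  0.7293] ext [0.041 0.268 1.433] zmax 1.446
  top [ 0.4001 -0.0125  1.446 ] 7
sd 85 mean [0.5341 0.2792 0.0484] mid [0.5378 0.2825 0.0471] ext [0.029 0.024 0.074] zmax 0.084
  top [0.5358 0.283  0.0784] 8
mailer 349 mean [0.4085 0.262  0.0493] mid [0.4082 0.1496 0.7281] ext [0.065 0.324 1.436] zmax 1.446
((394.0310974121094, 151.3118438720703), (323.4540100097656, 54.00052261352539), 82.64655303955078) [0.40860536 0.2623608  0.05135847]
spd 408 mean [ 0.554  -0.2699  0.0356] mid [ 0.4998 -0.1591  0.728 ] ext [0.199 0.293 1.436] zmax 1.446
lpd 875 mean [0.482  0.4144 0.0285] mid [0.469  0.2276 0.7281] ext [0.138 0.48  1.436] zmax 1.446
dish [ 52.  55.  59. 122. 125.] [0.0167 0.0215 0.0237 0.026  0.0307]
small [ 52.  56.  57.  59. 123.] [0.0113 0.0211 0.0244 0.0266 0.0303]
slot [ 52.  57.  59. 122. 163.] [0.0031 0.0203 0.0234 0.0258 0.0303]
large [ 55.  58.  59.  65. 125.] [0.0091 0.0182 0.0237 0.0261 0.0301]
```

View pics/crop2.png

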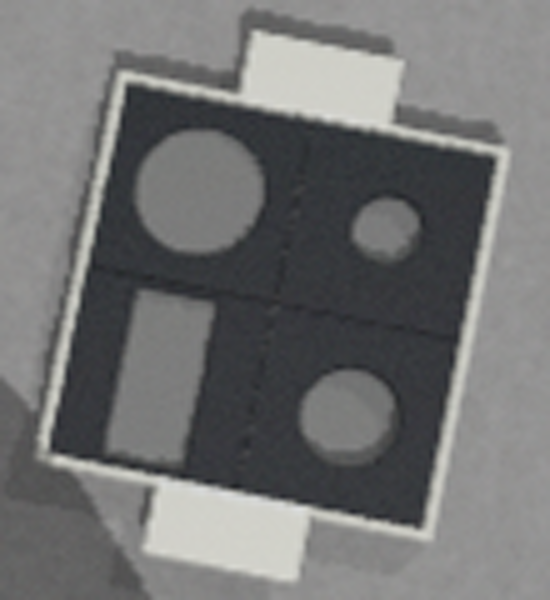

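The enlarged tray crop shows the rim corners at about (120,72), (508,150), (432,538) and (42,458). Well mouths are the dish recess (200,191), small (386,229), slot (160,378) and large (348,417).

```bash
python3 - <<'E'
from h import *
f=np.load('top1.npz');m=dict(intrinsics=f['K'],camera_from_world=f['T'])
P=lambda x,y,Z:wz(m,255+(x+.5)/5-.5,120+(y+.5)/5-.5,Z)
c=np.array([P(x,y,.023) for x,y in[(120,72),(508,150),(432,538),(42,458)]])
print(c.round(4),c.mean(0).round(4),np.linalg.norm(c-np.roll(c,1,0),axis=1).round(4))
e=(c[0]-c[3]+c[1]-c[2]);a=np.arctan2(e[1],e[0]);e2=c[0]-c[1]+c[3]-c[2];print('ang',a,np.arctan2(e2[1],e2[0])-np.pi/2)
a=(a+np.arctan2(e2[1],e2[0])-np.pi/2)/2
X=np.array([np.cos(a),np.sin(a)]);Y=np.array([-np.sin(a),np.cos(a)]);o=c.mean(0)[:2]
for n,sx,sy,px in[('dish',1,1,(200,191)),('small',1,-1,(386,229)),('slot',-1,1,(160,378)),('large',-1,-1,(348,417))]:
    print(n,(o+.0555*(sx*X+sy*Y)).round(4),P(*px,.025).round(4))
E
```

```text
[[ 0.7099  0.1388  0.023 ]
 [ 0.6698 -0.0885  0.023 ]
 [ 0.4433 -0.0499  0.023 ]
 [ 0.4832  0.1756  0.023 ]] [0.5765 0.044  0.023 ] [0.2297 0.2308 0.2297 0.229 ]
ang -0.1649002150290731 -0.17464080266694348
dish [0.6406 0.0893] [0.6406 0.0896 0.025 ]
small [ 0.6219 -0.0201] [ 0.6212 -0.0188  0.025 ]
slot [0.5312 0.108 ] [0.531  0.1091 0.025 ]
large [ 0.5125 -0.0014] [5.115e-01 1.000e-04 2.500e-02]
```

View pics/crop1.png

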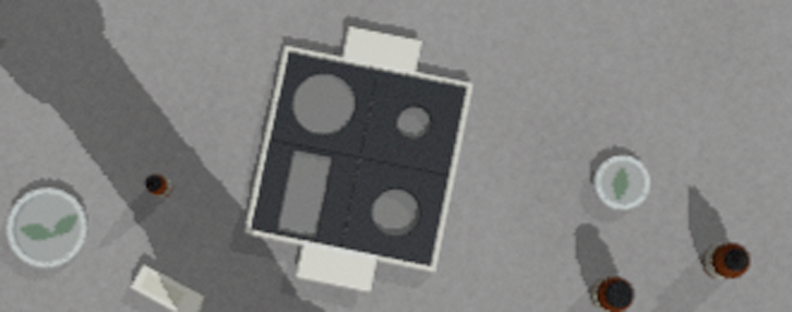

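The crop shows the small dish at (621,182), small dropper teat (156,184), stock cap (617,293) and large dropper teat (734,259). Tray geometry agrees to about 1.5 mm. Next I go to look at the left group with the wrist camera.

```bash
cat >> h.py <<'E'
from scipy.spatial.transform import Rotation as R
def go(x,y,zg,phi=None):
    """shift/turn to put grasp point at x,y,zg, closing axis at world angle phi (mod pi)"""
    s=monitor.observe();r=R.from_quat(s['tool_rot']).as_matrix();t=np.array([x,y,zg+env.pinch_z])
    d=r.T@(t-s['position'])*1000;yaw=np.arctan2(r[1,1],r[0,1])
    turn=0 if phi is None else -((phi-yaw+np.pi/2)%np.pi-np.pi/2)
    print('shift',d.round(1),'turn',round(turn,3),'alt',round(turn-np.sign(turn)*np.pi,3),'q7',s['q'][6].round(2),'yaw',round(yaw,3))
E
python3 - <<'E'
from h import *
f=np.load('top1.npz');m=dict(intrinsics=f['K'],camera_from_world=f['T'])
for n,x,y,Z in[('spd',621,182,.018),('sd',156,184,.08),('stock',617,293,.088),('ld',734,259,.108),('lpd',46,227,.018)]:
    print(n,wz(m,160+(x+.5)/2.4-.5,115+(y+.5)/2.4-.5,Z).round(4))
print('mailer',wz(m,229,236,.02))
s=monitor.observe();r=R.from_quat(s['tool_rot']).as_matrix();W=imaging.camera_model('wrist')
T=np.linalg.inv(W['camera_from_world']);print('cam in tool',(r.T@(T[:3,3]-s['position'])).round(4),(r.T@T[:3,:3]).round(3),W['intrinsics'])
go(.43,.24,.3)
E
```

```text
spd [ 0.5556 -0.2715  0.018 ]
sd [0.532  0.2764 0.08  ]
stock [ 0.4209 -0.2557  0.088 ]
ld [ 0.4623 -0.3829  0.108 ]
lpd [0.4824 0.4198 0.018 ]
mailer [0.40938595 0.27089142 0.02      ]
cam in tool [0.0846 0.0003 0.0205] [[ 0.     0.945  0.326]
 [ 1.    -0.     0.   ]
 [ 0.     0.326 -0.945]] [[316.08891658   0.         328.18339367]
 [  0.         316.08891658 200.38093009]
 [  0.           0.           1.        ]]
shift [-285.7 -248.7  -43. ] turn 0 alt 0.0 q7 -0.07 yaw 1.128
```

```bash
python3 -c "
from h import *
go(.45,.27,.22)"
```

```text
shift [-290.9 -212.9   37. ] turn 0 alt 0.0 q7 -0.07 yaw 1.128
```

Call:
send_rows --pt "-291 -213 37 0" --pt "-291 -213 37 0" --pt "-291 -213 37 0" --pt "-291 -213 37 0" --pt "-291 -213 37 0" --pt "-291 -213 37 0" --pt "-291 -213 37 0" --pt "-291 -213 37 0" --pt "-291 -213 37 0" --pt "-291 -213 37 0" --pt "-291 -213 37 0" --pt "-291 -213 37 0"

```text
time: 1.3
position: [0.4493, 0.272, 0.3678]
tool_rot: [0.218, 0.976, 0.0, -0.0]
force: [-0.7, 0.3, -0.4]
width: 0.0883
grasp_force: 0.0
```

```bash
python3 - <<'E'
from h import *
m=imaging.camera_model('wrist');p,d=imaging.camera('wrist');save('w1.png',p)
np.savez('w1.npz',p=p,d=d,T=m['camera_from_world'],K=m['intrinsics']);print(monitor.observe()['position'])
E
```

```text
[0.44946683 0.271668   0.36776656]
```

View pics/w1.png

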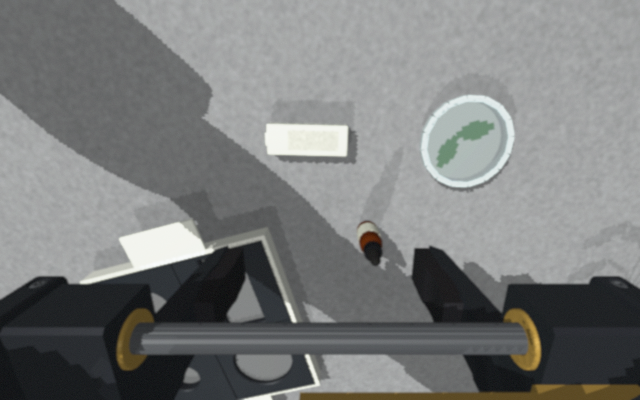

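The mailer is at about (308,140), nearly level in the image. The small dropper is at (370,240) and the large dish at (468,141). I enlarge the mailer.

```bash
python3 - <<'E'
from h import *
f=np.load('w1.npz');p=f['p']
a=cv2.resize(p[105:175,250:370],None,fx=6,fy=6,interpolation=cv2.INTER_CUBIC);save('c3.png',a)
E
```

```text
(no output)
```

View pics/c3.png

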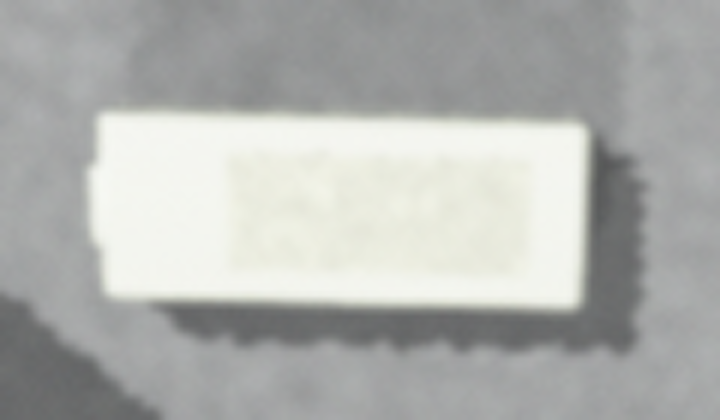

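Mailer top corners in the crop: (97,112), (589,122), (583,309), (104,299), tab on the left.

```bash
python3 - <<'E'
from h import *
f=np.load('w1.npz');m=dict(intrinsics=f['K'],camera_from_world=f['T'])
c=np.array([wz(m,250+(x+.5)/6-.5,105+(y+.5)/6-.5,.02) for x,y in [(97,112),(589,122),(583,309),(104,299)]])
print(c.round(4),np.linalg.norm(c-np.roll(c,1,0),axis=1),c.mean(0))
e=c[1]-c[0]+c[2]-c[3];a=np.arctan2(e[1],e[0]);print('long',a)
o=c.mean(0);go(o[0],o[1],.13,a+np.pi/2);go(o[0],o[1],.0305,a+np.pi/2)
# small bottle teat top, base centre
print(wz(m,377,262,.08),wz(m,366,224,.0),wz(m,468,141,.018))
E
```

```text
[[0.3736 0.2384 0.02  ]
 [0.4103 0.3127 0.02  ]
 [0.4389 0.2988 0.02  ]
 [0.4019 0.2242 0.02  ]] [0.03172015 0.08288417 0.03182278 0.08330519] [0.40618625 0.26852473 0.02      ]
long 1.111014094680389
shift [ 37.8 -21.3  90.5] turn -1.551 alt 1.591 q7 0.53 yaw 1.131
shift [ 37.8 -21.4 190. ] turn -1.551 alt 1.591 q7 0.53 yaw 1.131
[0.53273519 0.28499191 0.08      ] [0.52737103 0.28566539 0.        ] [0.47833555 0.41875341 0.018     ]
```

Call:
send_rows --pt "38 -21 90 -0.2" --pt "38 -21 90 -0.5" --pt "38 -21 90 -0.8" --pt "38 -21 90 -1.1" --pt "38 -21 90 -1.4" --pt "38 -21 90 -1.551" --pt "38 -21 90 -1.551" --pt "38 -21 90 -1.551" --pt "38 -21 90 -1.551" --pt "38 -21 90 -1.551" --pt "38 -21 90 -1.551" --pt "38 -21 90 -1.551" --pt "38 -21 90 -1.551"

```text
time: 2.65
position: [0.4067, 0.2679, 0.2778]
tool_rot: [-0.526, 0.851, 0.0, 0.0]
force: [-0.4, 0.0, -0.7]
width: 0.0882
grasp_force: 0.0
```

```bash
python3 - <<'E'
from h import *
go(.4062,.2685,.0305,1.111+np.pi/2)
m=imaging.camera_model('wrist');p,d=imaging.camera('wrist');save('w2.png',p)
K=m['intrinsics'];
def px(P):
    c=m['camera_from_world']@np.r_[P,1];return np.round([K[0,2]+K[0,0]*c[0]/-c[2],K[1,2]+K[1,1]*-c[1]/-c[2]])
print([px(x) for x in [(.3736,.2384,.02),(.4103,.3127,.02),(.4389,.2988,.02),(.4019,.2242,.02)]])
E
```

```text
shift [ -0.3   0.7 100. ] turn -0.004 alt 3.138 q7 1.78 yaw 2.678
[array([351., 153.]), array([349., 251.]), array([311., 251.]), array([309., 153.])]
```

View pics/w2.png

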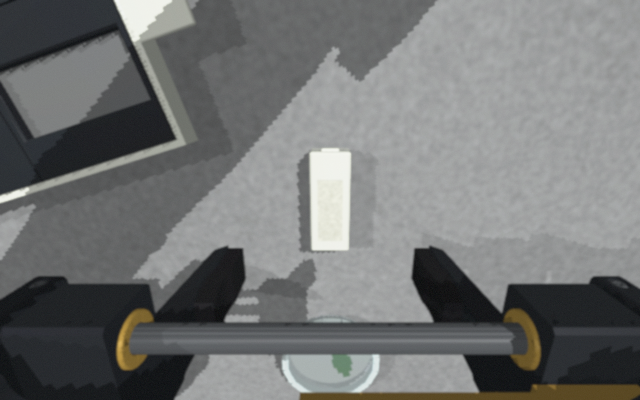

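The mailer (columns 310–351, rows 152–250) lies where predicted, centred between the fingers. Descending and gripping.

Call:
send_rows --pt "0 1 30 0" --pt "0 1 60 0" --pt "0 1 85 0" --pt "0 1 100 0" --pt "0 1 100 0" --pt "0 1 100 0" --pt "0 1 100 0" --grip_force 15

```text
time: 3.4
position: [0.4063, 0.2683, 0.1786]
tool_rot: [-0.526, 0.85, 0.0, 0.001]
force: [-0.1, 0.0, 0.8]
width: 0.0881
grasp_force: 0.0
```

Call:
send_rows --pt "0 0 0 0" --pt "0 0 0 0" --pt "0 0 0 0" --pt "0 0 0 0" --pt "0 0 0 0" --pt "0 0 0 0" --pt "0 0 0 0" --pt "0 0 0 0" --pt "0 0 0 0" --pt "0 0 0 0" --hand 20

```text
time: 4.4
position: [0.406, 0.2679, 0.1777]
tool_rot: [-0.526, 0.85, -0.0, 0.0]
force: [-0.1, -0.5, 0.7]
width: 0.0318
grasp_force: 15.0
```

```bash
python3 -c "
from h import *
s=monitor.observe();print(s['width'],s['grasp_force'],s['position'][2]-env.pinch_z)
go(.5311,.1085,.13,1.401);go(.5311,.1085,.0475,1.401)"
```

```text
0.031795558107487513 14.999925792217255 0.030423278417207128
shift [  86.8 -183.1  -99.6] turn 1.278 alt -1.864 q7 1.7 yaw 2.679
shift [  86.8 -183.1  -17.1] turn 1.278 alt -1.864 q7 1.7 yaw 2.679
```

Call:
send_rows --pt "0 0 -20 0" --pt "0 0 -60 0" --pt "0 0 -100 0" --pt "15 -30 -100 0.14" --pt "30 -60 -100 0.28" --pt "45 -90 -100 0.42" --pt "55 -120 -100 0.56" --pt "70 -150 -100 0.7" --pt "87 -183 -100 0.84" --pt "87 -183 -100 0.98" --pt "87 -183 -100 1.12" --pt "87 -183 -100 1.278" --pt "87 -183 -100 1.278" --pt "87 -183 -100 1.278" --pt "87 -183 -100 1.278"

```text
time: 5.9
position: [0.5308, 0.1085, 0.2777]
tool_rot: [0.083, 0.997, -0.0, -0.0]
force: [0.8, -0.2, -0.4]
width: 0.0319
grasp_force: 15.0
```

```bash
python3 - <<'E'
from h import *
go(.5311,.1085,.0485,1.401)
p,d=imaging.camera('wrist');save('w3.png',p)
E
```

```text
shift [-0.3  0.1 81.9] turn 0.003 alt -3.138 q7 1.13 yaw 1.404
```

View pics/w3.png

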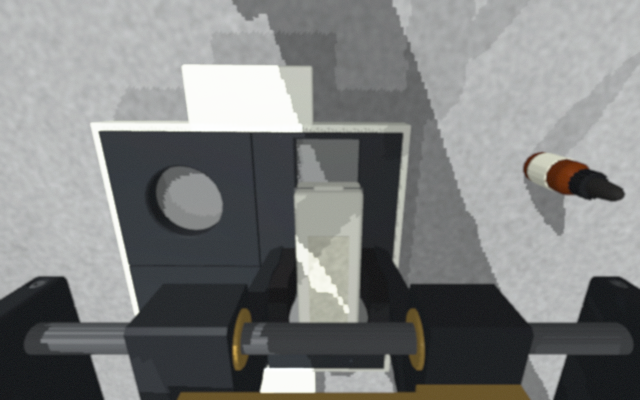

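The mailer (columns 297–362) is aligned with the slot (297–358). Lowering slowly.

Call:
send_rows --pt "0 0 20 0" --pt "0 0 40 0" --pt "0 0 55 0" --pt "0 0 65 0" --pt "0 0 72 0" --pt "0 0 77 0" --pt "0 0 80 0" --pt "0 0 82 0" --pt "0 0 83 0" --pt "0 0 83 0" --pt "0 0 83 0"

```text
time: 7.05
position: [0.5311, 0.1084, 0.195]
tool_rot: [0.085, 0.996, 0.0, 0.0]
force: [0.7, 0.1, -0.2]
width: 0.0319
grasp_force: 15.0
```

Call:
send_rows --pt "0 0 0.5 0" --pt "0 0 1 0" --pt "0 0 1 0"

```text
time: 7.35
position: [0.5311, 0.1084, 0.1947]
tool_rot: [0.085, 0.996, 0.0, 0.0]
force: [-2.3, -1.1, 9.4]
width: 0.0317
grasp_force: 15.0
```

Call:
send_rows --pt "0 0 0 0" --pt "0 0 0 0" --pt "0 0 0 0" --pt "0 0 -20 0" --pt "0 0 -50 0" --pt "0 0 -90 0" --pt "0 0 -90 0" --hand 60

```text
time: 8.05
position: [0.5329, 0.1087, 0.2881]
tool_rot: [0.085, 0.996, 0.001, 0.004]
force: [0.5, -0.4, 0.8]
width: 0.0599
grasp_force: 0.0
```

```bash
python3 -c "
from h import *
go(.5556,-.2715,.15,np.arctan2(-.94,.34))"
```

```text
shift [ -86.8 -370.9   -9.8] turn -0.517 alt 2.624 q7 1.13 yaw 1.401
```

Call:
send_rows --pt "-20 -40 -10 -0.05" --pt "-87 -371 -40 -0.2" --pt "-87 -371 -40 -0.35" --pt "-87 -371 -40 -0.517" --pt "-87 -371 -40 -0.517" --pt "-87 -371 -10 -0.517" --pt "-87 -371 -10 -0.517" --pt "-87 -371 -10 -0.517" --pt "-87 -371 -10 -0.517" --pt "-87 -371 -10 -0.517" --pt "-87 -371 -10 -0.517" --pt "-87 -371 -10 -0.517" --pt "-87 -371 -10 -0.517" --pt "-87 -371 -10 -0.517" --hand 88

```text
time: 9.45
position: [0.5542, -0.2711, 0.2939]
tool_rot: [-0.173, 0.985, 0.0, 0.0]
force: [-0.3, -0.8, -0.2]
width: 0.0879
grasp_force: 0.0
```

```bash
python3 - <<'E'
from h import *
s=monitor.observe();print(s['position'],s['q'][6])
m=imaging.camera_model('wrist');p,d=imaging.camera('wrist');save('w4.png',p)
np.savez('w4.npz',p=p,d=d,T=m['camera_from_world'],K=m['intrinsics'])
E
```

```text
[ 0.55420858 -0.2711172   0.29390516] 2.2606535673472106
```

View pics/w4.png

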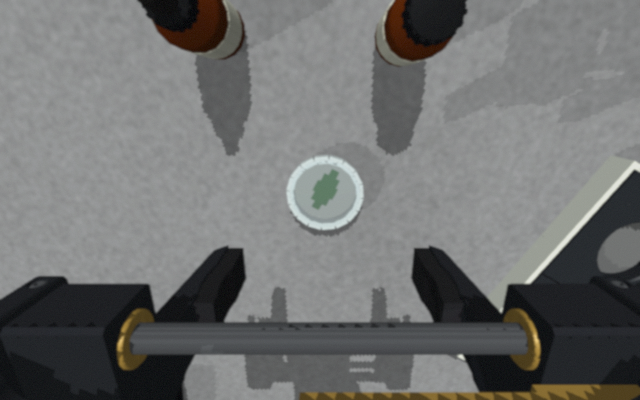

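The dish is centred at (325,193), with the rim spanning 287–364 by 155–231. The bottles are at the top, large dropper left and stock right, clear of the fingers.

```bash
python3 -c "
from h import *
f=np.load('w4.npz');m=dict(intrinsics=f['K'],camera_from_world=f['T'])
o=wz(m,325.5,193,.018);print(o,wz(m,287,193,.018),wz(m,364,193,.018))
go(o[0],o[1],.0275,1.918)"
```

```text
[ 0.55223755 -0.27451335  0.018     ] [ 0.56340398 -0.30518343  0.018     ] [ 0.54107366 -0.24385026  0.018     ]
shift [  2.9  -2.3 119.1] turn 0.001 alt -3.141 q7 2.26 yaw 1.919
```

Call:
send_rows --pt "3 -2 30 0" --pt "3 -2 60 0" --pt "3 -2 90 0" --pt "3 -2 110 0" --pt "3 -2 119 0" --pt "3 -2 119 0" --pt "3 -2 119 0" --grip_force 10

```text
time: 10.2
position: [0.5523, -0.275, 0.1757]
tool_rot: [-0.173, 0.985, -0.0, 0.001]
force: [0.5, -0.6, -0.3]
width: 0.088
grasp_force: 0.0
```

Call:
send_rows --pt "0 0 0 0" --pt "0 0 0 0" --pt "0 0 0 0" --pt "0 0 0 0" --pt "0 0 0 0" --pt "0 0 0 0" --pt "0 0 0 0" --pt "0 0 0 0" --hand 45

```text
time: 11.0
position: [0.552, -0.275, 0.1752]
tool_rot: [-0.173, 0.985, -0.0, 0.0]
force: [-0.4, 0.1, 5.7]
width: 0.0596
grasp_force: 10.0
```

```bash
python3 -c "
from h import *
s=monitor.observe();print(s['width'],s['grasp_force'],s['position'][2]-env.pinch_z)
go(.6406,.0894,.13,1.401);go(.6406,.0894,.13)"
```

```text
0.059556011618810356 10.00041738152504 0.027879361448265944
shift [-207.3  312.4 -102.2] turn 0.517 alt -2.625 q7 2.25 yaw 1.918
shift [-207.3  312.4 -102.2] turn 0 alt 0.0 q7 2.25 yaw 1.918
```

Call:
send_rows --pt "0 0 -20 0" --pt "0 0 -60 0" --pt "0 0 -102 0" --pt "-25 37 -102 0.06" --pt "-50 75 -102 0.12" --pt "-75 112 -102 0.18" --pt "-100 150 -102 0.24" --pt "-125 187 -102 0.3" --pt "-150 225 -102 0.36" --pt "-175 262 -102 0.42" --pt "-195 295 -102 0.48" --pt "-207 312 -102 0.517" --pt "-207 312 -102 0.517" --pt "-207 312 -102 0.517" --pt "-207 312 -102 0.517"

```text
time: 12.5
position: [0.6401, 0.0866, 0.2765]
tool_rot: [0.086, 0.996, -0.001, -0.0]
force: [-0.1, -0.9, -0.4]
width: 0.0595
grasp_force: 10.0
```

```bash
python3 - <<'E'
from h import *
go(.6406,.0894,.0475,1.401)
p,d=imaging.camera('wrist');save('w5.png',p)
E
```

```text
shift [-0.   3.  81.7] turn -0.002 alt 3.14 q7 1.24 yaw 1.399
```

View pics/w5.png

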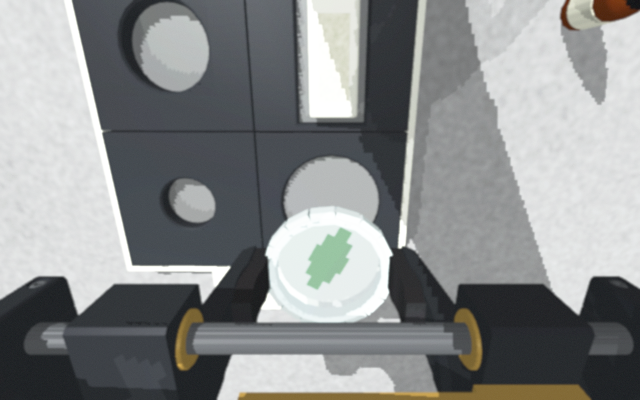

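The dish is held level over its recess at (331,190), and the mailer sits in its slot. Lowering.

Call:
send_rows --pt "0 3 20 0" --pt "0 3 40 0" --pt "0 3 55 0" --pt "0 3 65 0" --pt "0 3 72 0" --pt "0 3 77 0" --pt "0 3 80 0" --pt "0 3 81.5 0" --pt "0 3 82 0" --pt "0 3 82 0" --pt "0 3 82 0"

```text
time: 13.65
position: [0.641, 0.092, 0.1951]
tool_rot: [0.085, 0.996, 0.0, 0.0]
force: [-0.4, -0.2, -0.2]
width: 0.0599
grasp_force: 10.0
```

Call:
send_rows --pt "0 0 0.5 0" --pt "0 0 1 0" --pt "0 0 1 0"

```text
time: 13.95
position: [0.6409, 0.092, 0.1942]
tool_rot: [0.085, 0.996, 0.0, 0.0]
force: [-2.3, -0.3, 4.0]
width: 0.0596
grasp_force: 10.0
```

Call:
send_rows --pt "0 0 0 0" --pt "0 0 0 0" --pt "0 0 0 0" --pt "0 0 -20 0" --pt "0 0 -60 0" --pt "0 0 -100 0" --pt "0 0 -150 0" --pt "0 0 -150 0" --hand 84

```text
time: 14.75
position: [0.6433, 0.0921, 0.351]
tool_rot: [0.085, 0.996, 0.002, 0.006]
force: [1.1, -0.8, -0.2]
width: 0.0842
grasp_force: 0.0
```

```bash
python3 -c "
from h import *
go(.5325,.28,.15,1.401)"
```

```text
shift [141.6 166.2  52.8] turn -0.0 alt 3.141 q7 1.23 yaw 1.401
```

Call:
send_rows --pt "40 47 0 0" --pt "80 94 0 0" --pt "120 140 20 0" --pt "142 166 53 0" --pt "142 166 53 0" --pt "142 166 53 0" --pt "142 166 53 0" --pt "142 166 53 0" --pt "142 166 53 0" --pt "142 166 53 0" --hand 60

```text
time: 15.75
position: [0.5297, 0.2785, 0.2912]
tool_rot: [0.086, 0.996, 0.0, 0.001]
force: [-0.3, 0.8, 0.1]
width: 0.0599
grasp_force: 0.0
```

```bash
python3 - <<'E'
from h import *
print(monitor.observe()['position'])
m=imaging.camera_model('wrist');p,d=imaging.camera('wrist');save('w6.png',p)
np.savez('w6.npz',p=p,d=d,T=m['camera_from_world'],K=m['intrinsics'])
E
```

```text
[0.52972787 0.27846658 0.29122918]
```

View pics/w6.png

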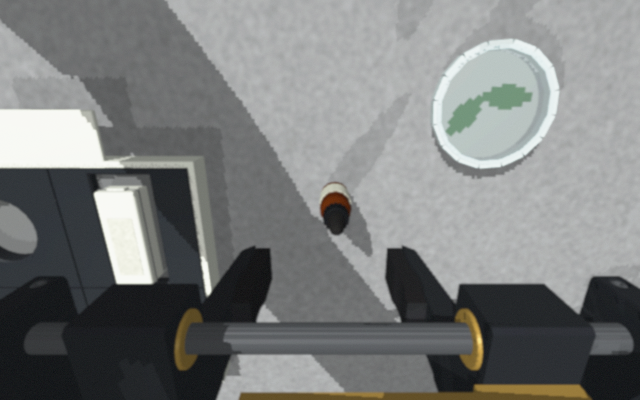

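The small dropper is between the fingers, with the teat top at about (337,225) and the near edge of the base at (334,183).

```bash
python3 -c "
from h import *
f=np.load('w6.npz');m=dict(intrinsics=f['K'],camera_from_world=f['T'])
print(wz(m,337,225,.078),wz(m,334,183,0)+[.0125,0,0],wz(m,335.5,205,.045))
o=(.531,.281);go(*o,.040,1.401)"
```

```text
[0.53021443 0.28453876 0.078     ] [0.53606183 0.28499372 0.        ] [0.52805781 0.28461302 0.045     ]
shift [ -0.9   2.5 103.9] turn -0.002 alt 3.14 q7 0.86 yaw 1.399
```

Call:
send_rows --pt "-2 5 30 0" --pt "-2 5 60 0" --pt "-2 5 85 0" --pt "-2 5 98 0" --pt "-2 5 104 0" --pt "-2 5 104 0" --pt "-2 5 104 0" --grip_force 15

```text
time: 16.5
position: [0.5323, 0.2843, 0.1878]
tool_rot: [0.085, 0.996, 0.001, 0.001]
force: [0.1, -0.0, -1.1]
width: 0.0599
grasp_force: 0.0
```

Call:
send_rows --pt "0 0 0 0" --pt "0 0 0 0" --pt "0 0 0 0" --pt "0 0 0 0" --pt "0 0 0 0" --pt "0 0 0 0" --pt "0 0 0 0" --pt "0 0 0 0" --pt "0 0 0 0" --hand 15

```text
time: 17.4
position: [0.5318, 0.2841, 0.1868]
tool_rot: [0.085, 0.996, 0.0, 0.0]
force: [-0.2, -0.6, 3.4]
width: 0.0245
grasp_force: 15.0
```

```bash
python3 - <<'E'
from h import *
s=monitor.observe();print(s['width'],s['grasp_force'],s['position'],s['position'][2]-env.pinch_z)
go(.6215,-.0195,.16,1.401)
m=imaging.camera_model('wrist');p,d=imaging.camera('wrist');save('w7.png',p)
E
```

```text
0.024471725460882502 15.00020385010405 [0.53179984 0.28411435 0.1868391 ] 0.039539098506917225
shift [-139.7 -284.1 -120.5] turn 0.0 alt -3.142 q7 0.86 yaw 1.401
```

View pics/w7.png

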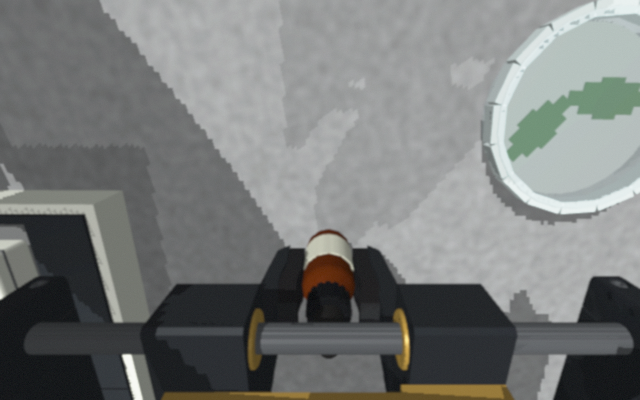

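The small bottle is squarely gripped (width 24.5 mm). Lifting and carrying it over.

Call:
send_rows --pt "0 0 -20 0" --pt "0 0 -60 0" --pt "0 0 -95 0" --pt "0 0 -120 0" --pt "-20 -40 -120 0" --pt "-40 -80 -120 0" --pt "-60 -120 -120 0" --pt "-80 -160 -120 0" --pt "-100 -200 -120 0" --pt "-120 -240 -120 0" --pt "-132 -268 -120 0" --pt "-140 -284 -120 0" --pt "-140 -284 -120 0" --pt "-140 -284 -120 0" --pt "-140 -284 -120 0" --pt "-140 -284 -120 0"

```text
time: 19.05
position: [0.6215, -0.0172, 0.3067]
tool_rot: [0.083, 0.997, 0.001, -0.0]
force: [0.0, -0.3, -0.3]
width: 0.0243
grasp_force: 15.0
```

```bash
python3 - <<'E'
from h import *
go(.6215,-.0195,.0535,1.401)
E
```

```text
shift [ -0.4  -2.4 105.9] turn 0.003 alt -3.139 q7 1.4 yaw 1.404
```

Call:
send_rows --pt "0 -2 20 0" --pt "0 -2 45 0" --pt "0 -2 65 0" --pt "0 -2 80 0" --pt "0 -2 90 0" --pt "0 -2 97 0" --pt "0 -2 101 0" --pt "0 -2 104 0" --pt "0 -2 105.5 0" --pt "0 -2 106 0" --pt "0 -2 106 0" --pt "0 -2 106 0"

```text
time: 20.25
position: [0.6215, -0.0215, 0.201]
tool_rot: [0.085, 0.996, 0.0, 0.0]
force: [0.3, 0.4, -0.3]
width: 0.0244
grasp_force: 15.0
```

Call:
send_rows --pt "0 0 0.5 0" --pt "0 0 1 0" --pt "0 0 1 0"

```text
time: 20.55
position: [0.6215, -0.0215, 0.1999]
tool_rot: [0.085, 0.996, 0.0, 0.0]
force: [-0.6, -0.8, 1.1]
width: 0.0244
grasp_force: 15.0
```

Call:
send_rows --pt "0 0 0.5 0" --pt "0 0 0.7 0" --pt "0 0 0.7 0"

```text
time: 20.85
position: [0.6216, -0.0215, 0.1998]
tool_rot: [0.085, 0.996, 0.0, 0.0]
force: [-2.3, 0.7, 7.2]
width: 0.024
grasp_force: 15.0
```

Call:
send_rows --pt "0 0 0 0" --pt "0 0 0 0" --pt "0 0 0 0" --pt "0 0 0 0" --pt "0 0 -30 0" --pt "0 0 -70 0" --pt "0 0 -120 0" --pt "0 0 -150 0" --pt "0 0 -150 0" --hand 60

```text
time: 21.75
position: [0.623, -0.0216, 0.3541]
tool_rot: [0.085, 0.996, 0.0, 0.004]
force: [0.8, 0.4, 1.4]
width: 0.0601
grasp_force: 0.0
```

```bash
python3 -c "
from h import *
go(.4623,-.38,.20,1.918);go(.4623,-.38,.20,1.3)"
```

```text
shift [  97.9 -380.4    5.3] turn -0.517 alt 2.624 q7 1.4 yaw 1.401
shift [  97.9 -380.4    5.3] turn 0.101 alt -3.041 q7 1.4 yaw 1.401
```

Call:
send_rows --pt "10 -40 0 0" --pt "20 -85 0 0" --pt "98 -380 5 0" --pt "98 -380 5 0" --pt "98 -380 5 0" --pt "98 -380 5 0" --pt "98 -380 5 0" --pt "98 -380 5 0" --pt "98 -380 5 0" --pt "98 -380 5 0" --pt "98 -380 5 0" --pt "98 -380 5 0" --pt "98 -380 5 0" --pt "98 -380 5 0" --hand 80

```text
time: 23.15
position: [0.4612, -0.3784, 0.344]
tool_rot: [0.084, 0.996, 0.0, 0.0]
force: [-0.5, -0.4, -0.1]
width: 0.0802
grasp_force: 0.0
```

```bash
python3 - <<'E'
from h import *
print(monitor.observe()['position'])
m=imaging.camera_model('wrist');p,d=imaging.camera('wrist');save('w8.png',p)
np.savez('w8.npz',p=p,d=d,T=m['camera_from_world'],K=m['intrinsics'])
E
```

```text
[ 0.46124935 -0.3784439   0.34403469]
```

View pics/w8.png

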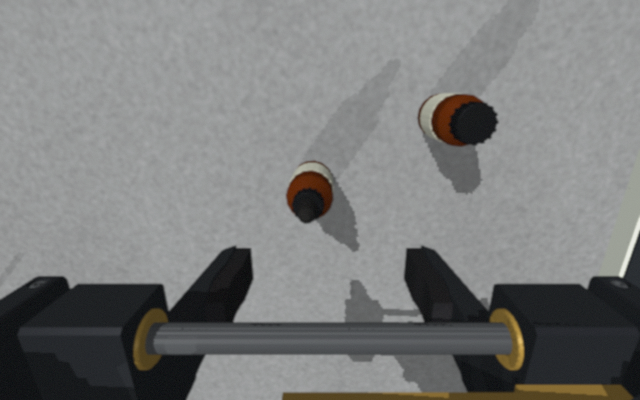

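The left bottle has the narrow teat at (307,214) and its body circle at (310,192). The right one, with the wide cap at (473,123), is the stock bottle.

```bash
python3 -c "
from h import *
f=np.load('w8.npz');m=dict(intrinsics=f['K'],camera_from_world=f['T'])
print(wz(m,307,214,.106),wz(m,310,194,.062),wz(m,287,192,.062),wz(m,333,192,.062))
go(.462,-.388,.0665,1.401)"
```

```text
[ 0.45982464 -0.39386313  0.106     ] [ 0.45848041 -0.39379784  0.062     ] [ 0.45336217 -0.41312598  0.062     ] [ 0.4600173  -0.37379478  0.062     ]
shift [ -2.4  -9.  130.3] turn 0.001 alt -3.14 q7 2.09 yaw 1.402
```

Call:
send_rows --pt "-2 -12 30 0" --pt "-2 -12 60 0" --pt "-2 -12 90 0" --pt "-2 -12 110 0" --pt "-2 -12 122 0" --pt "-2 -12 127 0" --pt "-2 -12 130 0" --pt "-2 -12 130 0" --pt "-2 -12 130 0" --grip_force 25

```text
time: 24.1
position: [0.4609, -0.3918, 0.215]
tool_rot: [0.085, 0.996, -0.0, 0.001]
force: [0.0, 0.6, 1.3]
width: 0.0798
grasp_force: 0.0
```

Call:
send_rows --pt "0 0 0 0" --pt "0 0 0 0" --pt "0 0 0 0" --pt "0 0 0 0" --pt "0 0 0 0" --pt "0 0 0 0" --pt "0 0 0 0" --pt "0 0 0 0" --pt "0 0 0 0" --pt "0 0 0 0" --hand 30

```text
time: 25.1
position: [0.4605, -0.3918, 0.2142]
tool_rot: [0.085, 0.996, -0.0, 0.0]
force: [-0.6, -1.3, 2.2]
width: 0.0408
grasp_force: 24.9
```

```bash
python3 - <<'E'
from h import *
s=monitor.observe();print(s['width'],s['grasp_force'],s['position'],s['position'][2]-env.pinch_z)
go(.512,-.0007,.185,1.401)
E
```

```text
0.040789295526383856 24.943670751526952 [ 0.4605309  -0.39183847  0.21415773] 0.06685772831818651
shift [  15.4  394.2 -118.3] turn -0.0 alt 3.141 q7 2.12 yaw 1.401
```

Call:
send_rows --pt "0 0 -5 0" --pt "0 0 -20 0" --pt "0 0 -60 0" --pt "0 0 -95 0" --pt "0 0 -118 0" --pt "0 0 -118 0" --pt "0 0 -118 0" --pt "0 0 -118 0"

```text
time: 25.9
position: [0.4601, -0.391, 0.3308]
tool_rot: [0.085, 0.996, 0.001, -0.001]
force: [-0.1, 0.3, -1.2]
width: 0.0412
grasp_force: 24.9
```

```bash
python3 - <<'E'
from h import *
s=monitor.observe();m=imaging.camera_model('wrist');p,d=imaging.camera('wrist');save('w9.png',p)
h=cv2.cvtColor(p,cv2.COLOR_RGB2HSV);r=p.astype(int)
a=(r[...,0]>r[...,2]*2)&(r[...,0]>60)&(np.arange(640)[None]>250)&(np.arange(640)[None]<400)&(np.arange(400)[:,None]<350)
v,u=np.nonzero(a);print('amber',len(u),np.percentile(u,[2,50,98]),np.percentile(v,[2,50,98]))
x,y=s['position'][:2];zb=s['position'][2]-env.pinch_z-.0669
K=m['intrinsics']
def px(P):
    c=m['camera_from_world']@np.r_[P,1];return np.round([K[0,2]+K[0,0]*c[0]/-c[2],K[1,2]-K[1,1]*c[1]/-c[2]])
t=np.linspace(0,2*np.pi,60)
for r,z in[(.021,.062),(.021,.04),(.0125,.085),(.0125,.072)]:
    q=np.array([px((x+r*np.cos(k),y+r*np.sin(k),zb+z)) for k in t]);print(r,z,q.min(0),q.max(0))
print(s['width'],s['position'],s['force'])
go(.512,-.0007,.185,1.401)
E
```

```text
amber 3547 [289. 323. 366.] [206. 259. 294.]
0.021 0.062 [284. 238.] [371. 314.]
0.021 0.04 [289. 220.] [366. 288.]
0.0125 0.085 [297. 283.] [358. 333.]
0.0125 0.072 [300. 266.] [355. 313.]
0.041206627276252406 [ 0.4600786  -0.39095739  0.33080555] [-0.05403345  0.26447412 -1.21814422]
shift [ 14.7 393.5  -1.1] turn 0.0 alt -3.141 q7 2.11 yaw 1.401
```

Call:
send_rows --pt "1 25 0 0" --pt "3 65 0 0" --pt "4 105 0 0" --pt "6 145 0 0" --pt "7 185 0 0" --pt "9 225 0 0" --pt "10 265 0 0" --pt "12 305 0 0" --pt "13 345 0 0" --pt "14 375 0 0" --pt "15 394 0 0" --pt "15 394 0 0" --pt "15 394 0 0" --pt "15 394 0 0" --pt "15 394 0 0"

```text
time: 27.45
position: [0.5121, -0.0022, 0.3318]
tool_rot: [0.086, 0.996, -0.0, -0.0]
force: [0.9, -0.2, -0.5]
width: 0.041
grasp_force: 24.9
```

```bash
python3 - <<'E'
from h import *
s=monitor.observe();print(s['width'],s['position'])
go(.512,-.0007,.0779,1.401)
m=imaging.camera_model('wrist');p,d=imaging.camera('wrist')
c=cv2.resize(p[130:360,160:500],None,fx=2,fy=2,interpolation=cv2.INTER_CUBIC);save('w10.png',p);save('w10c.png',c)
E
```

```text
0.04101161210249186 [ 0.51214461 -0.00215021  0.33181038]
shift [  0.3   1.5 106.6] turn -0.002 alt 3.139 q7 1.34 yaw 1.399
```

Call:
send_rows --pt "0 1.5 20 0" --pt "0 1.5 45 0" --pt "0 1.5 65 0" --pt "0 1.5 80 0" --pt "0 1.5 90 0" --pt "0 1.5 97 0" --pt "0 1.5 101 0" --pt "0 1.5 104 0" --pt "0 1.5 105.5 0" --pt "0 1.5 106 0" --pt "0 1.5 106 0" --pt "0 1.5 106 0"

```text
time: 28.7
position: [0.5127, 0.0008, 0.2263]
tool_rot: [0.085, 0.996, 0.0, 0.0]
force: [-0.6, -0.8, -1.2]
width: 0.041
grasp_force: 24.9
```

Call:
send_rows --pt "0 0 0.5 0" --pt "0 0 1 0" --pt "0 0 1 0"

```text
time: 29.0
position: [0.5127, 0.0008, 0.2252]
tool_rot: [0.085, 0.996, 0.0, 0.0]
force: [-0.2, -0.1, -0.2]
width: 0.0412
grasp_force: 24.9
```

Call:
send_rows --pt "0 0 0.5 0" --pt "0 0 0.8 0" --pt "0 0 0.8 0"

```text
time: 29.3
position: [0.5131, 0.0006, 0.225]
tool_rot: [0.085, 0.996, 0.0, 0.001]
force: [-0.7, -0.7, 7.0]
width: 0.0414
grasp_force: 24.9
```

Contact on the floor. Releasing gently and retreating.

Call:
send_rows --pt "0 0 0 0" --pt "0 0 0 0" --pt "0 0 0 0" --pt "0 0 0 0" --pt "0 0 0 0" --pt "0 0 -20 0" --pt "0 0 -50 0" --pt "0 0 -90 0" --pt "0 0 -130 0" --pt "0 0 -160 0" --pt "0 0 -160 0" --hand 80

```text
time: 30.4
position: [0.5139, 0.0008, 0.3883]
tool_rot: [0.085, 0.996, 0.001, 0.004]
force: [-0.3, -0.5, -1.1]
width: 0.0801
grasp_force: 0.0
```

Call:
send_rows --pt "0 -50 0 0" --pt "0 -100 0 0" --pt "40 -250 0 0" --pt "40 -250 0 0" --pt "40 -250 0 0" --pt "40 -250 0 0" --pt "40 -250 0 0" --pt "40 -250 0 0" --pt "40 -250 0 0"

```text
time: 31.3
position: [0.4318, -0.2371, 0.3839]
tool_rot: [0.083, 0.997, 0.0, -0.0]
force: [0.1, 0.9, -1.0]
width: 0.0801
grasp_force: 0.0
```

```bash
python3 - <<'E'
from h import *
p,d,m=cam('top');q,_,_=cam('side')
a=cv2.resize(p[115:245,160:490],(792,312),interpolation=cv2.INTER_CUBIC)
b=cv2.resize(q[90:400,200:520],None,fx=.9,fy=.9);b=cv2.copyMakeBorder(b,0,0,0,792-b.shape[1],cv2.BORDER_CONSTANT)
save('fin.png',np.vstack([a,b])[:600]);print(np.vstack([a,b]).shape)
E
```

```text
(591, 792, 3)
```

View pics/fin.png

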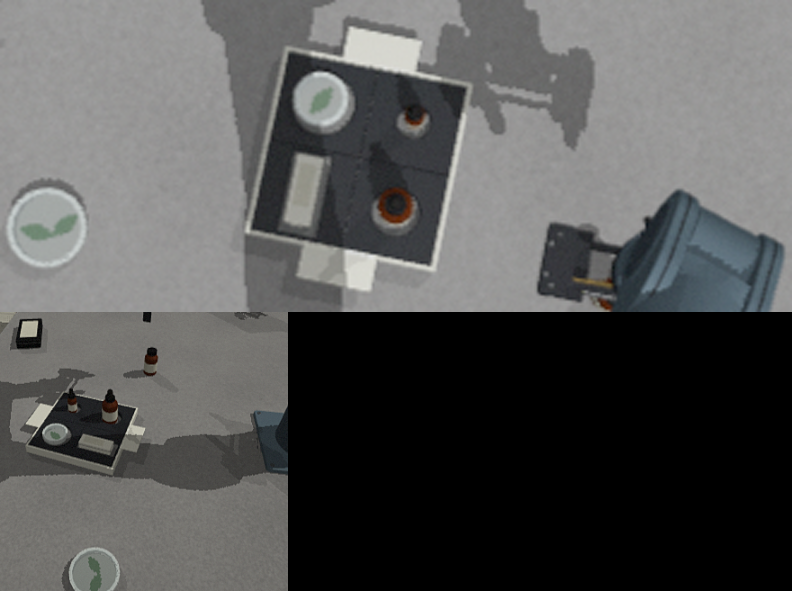

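All four items sit in their own wells: dish (322,101), small dropper (413,119), mailer (305,191), large dropper (395,208). The stock bottle and large dish are unmoved, so I hand in.

```bash
python3 -c "
from h import *
print(job.job_done())"
```

```text
the job is handed in; nothing more can be done
None
```

The kit tray is laid up and handed in at about 31 s: both dropper bottles, the slide mailer and the small Petri dish were each lowered until they touched their well floor, and the stock bottle and large Petri dish look unmoved in the final pictures (the hand-in gave no verdict).

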